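# Seat a tube carrier on the loading bay's locating pin and hold it down

### The job

Lift the black tube carrier by its fin and set it in between the two rails of the loading bay; slide it along the rails until it drops over the small locating pin hidden underneath and lies flat on the sprung deck, then press it down until the deck is at the bottom of its travel. Finish there, still holding the carrier pressed fully down: do not let go or ease off. Keep the tubes upright all the way and leave the rack, the tip box and the jar where they are.

Things in the scene. Friction and masses are not known exactly. Their poses are not given: they have to be found in the camera images.
- carrier: Loose black plastic block 110 (x) x 64 (y) x 18 (z) mm, flat below, 0.15 to 0.25 kg in all. Four capped tubes are fixed in it at x = +-38, y = +-18 mm, caps 24 mm across, tops at z = 60; the cups round them are 27 mm across, up to z = 32. It may go into the bay either way round. Origin: centre of the underside, z up.
- fin_grip (a point): Grip point on the carrier's fin, 84 mm above the underside, axes as the carrier's. The fin is an upright plate in the carrier's middle, standing across it: 12 mm thick in x, 44 mm long in y, from z = 18 to 102 mm over the underside. Pinch it across its thickness (closing along the carrier's x), from above, with the fingertips over the tube caps.
- socket (a point): Mouth of the blind socket in the centre of the carrier's underside (the carrier's origin): 12 mm along the carrier's x, 15 mm along y, 14 mm deep. It takes the bay's pin.
- bay: Loading bay fixed to the bench: grey base 200 (x) x 104 (y) x 18 mm with two aluminium rails along x and a sprung steel deck between them (184 mm long in x, 62 wide), the deck's top at z = 40 mm when up, 30 mm when fully down. Origin: centre of the base's underside, z up.
- rails (a point): Midway between the rails, 54 mm above the bench, axes as the bay's. The rails run straight along x, 190 mm long, inner faces at y = +-34 mm, upright up to this height, then flared outward to 82 mm apart at 67 mm above the bench. The ends are open.
- deck_top (a point): Centre of the deck's top, moving with it; axes as the bay's. One steel pin, 8 mm across, 8 mm high, chamfered top, stands on the deck at y = 0, somewhere in x = -15 to +15 mm: different every time, not listed, firm, going down with the deck. On the pin's top the carrier sits 8 mm above the deck; with the pin in its socket it lies flat on the deck.
- deck (a joint): How far the deck is pressed down, m: 0 up, 0.010 at its bottom stop. Its spring gives way at about 3.2 N (more than the carrier's weight) and takes 1 N more per mm: about 13 N at the stop, the carrier's weight included. A push on the pin presses the deck the same way. Slid over the pin's top with the deck kept some 3 mm down, the pin springs into the socket and the load falls away.
- rack: Bystander: black tube rack with white-capped tubes, 100 (x) x 260 (y) x 86 mm. Origin: centre of the underside.
- tipbox: Bystander: white box with a blue lid, 85 x 122 x 73 mm. Origin: centre of the underside.
- jar: Bystander: amber jar with a white cap, 64 mm across, 90 mm high. Origin: centre of the underside.
Not all that is in view belongs to the job. Of the things that look like the carrier, the larger one is meant.

How it is judged:
By the outcome, as a careful person would: the job done as asked, in the order asked, and still so for the second after the job is handed in, while the arm keeps its last pose, push and grip.
It also fails if it takes over 43 s, if anything falls off the work surface, if the arm or the gripper's body presses on something with over 40 N, if the wrist force passes 120 N, or if a joint passes its speed limit or range.

### The arm

A 7-joint arm with a two-finger parallel gripper is mounted at the origin on the work surface. World frame = base frame: x ahead of the robot, y to its left, z up, the work surface at z = 0. Lengths are in m, angles in rad, forces in N, time in s.
With the tool pointing down it reaches from about 0.425 to 0.825 m from the base axis. Payload 3.6 kg.
Tool frame: the origin (TCP) lies on the centre line of the jaws, within the pads' length; the fingertips stand 8 mm ahead of it and the grasp point (between the pads) lies 11 mm behind it; z points along the fingers, y is the line along which they close (so a half turn about z gives the same grasp; the last joint's range is limited). The gripper opens to 93 mm and grips with 3 to 60 N. Pads are 15 mm wide; open, the fingers measure 128 mm over their backs; the gripper's body (75 mm by 188 mm) begins 65 mm behind the grasp point.
Start: joints at [-1.361, 0.615, -0.013, 1.423, 0.008, 1.103, -0.04], TCP at [0.152, 0.632, 0.227] pointing down, gripper open.
Joint ranges: [-3.12, 3.12], [-0.3, 2.06], [-1.34, 1.32], [0.26, 2.42], [-1.36, 4.5], [0.01, 1.98], [-2.84, 2.84]. Speed limits (rad/s): [2.79, 2.79, 3.14, 3.14, 3.14, 3.14, 3.14].

### API

Orientations are given as a rotation vector (axis times angle).
In Python, from rig import * gives the robot as it stands. The module is installed in compiled form; this text tells all that it offers.
- The arm moves only by the tool arm_command, never from a script. Its argument "plan" is a list of rows, each an object of numbers: "gripper": the finger opening in mm, from 0 to 93; "tx", "ty", "tz": the shift along the world's x, y, z as a fraction of full scale; "wx", "wy", "wz": the turn, a rotation vector about the world's x, y, z as a fraction of full scale. In form: [{"gripper": .., "tx": .., "ty": .., "tz": .., "wx": .., "wy": .., "wz": ..}, ...]. A call has 1 to 10 rows; each row shifts and turns the commanded pose from where the row before left it; what a row does not reach is not made up. Full scale, the value 1, is 6 cm for a shift and 5 degrees for a turn. A row lasts 1/8 s, in which the tool goes at most 62.5 mm and 10.7 degrees, less where a joint would pass 70% of its speed; a pose out of reach is approached as far as the arm can. A call with a number of a shift or a turn outside -1 to 1 is refused whole. A call with a gripper value outside its range is refused whole. The fingers move at their own pace and stop on an object; "newtons" is the grip in N (left out, the last holds). Time passes only in rows, so rows that do not move let the fingers close. It gives the time, the measured TCP pose, the force, the opening and the grip force at its end, in the units of the state.
- observe(): the state, without advancing time (a new reading comes with each control period).
- get_image(name): name is "side" or "top" or "wrist"; returns a dict with "image" (384x512x3 uint8, red, green, blue), "mtx" (3x3 intrinsics, pixels), "dist" ([k1, k2, p1, p2, k3] as OpenCV has them; the pictures are not rectified), "camera_from_world" (4x4, takes a point from world to camera coordinates). Camera axes: x right, y up, looking along -z (the intrinsics and any distortion apply to the point x, -y, -z); pixel columns grow to the right and rows downward; lengths in m; the calibration is good to about 2 mm. A picture is of the moment at which its call begins. There is no depth.
- close_job(): hands the job in; it is judged then, once.
The state is a dict: "time": time; "qpos": joint angles; "joint_vel": joint speeds; "effort": joint torques, N m; "tcp_pos": TCP position; "eef_rot": TCP orientation; "ft_force": force on the tool from outside, world axes, zero at the start; "wrist_torque": the same for the moment, N m; "opening": opening from 0.0 (shut) to 1.0 (fully open); "gripper_force": force on a finger pad.
Only numpy, scipy, OpenCV 4.12 (cv2) and the standard library are available. Lean on these libraries where they do the work, as an engineer would, in place of code of your own. Each camera call takes 0.05 s, during which the arm holds its last target. There are 200 camera calls.

## Working session

There is one attempt and no reset: what is moved stays moved. The work goes in short steps, Python scripts to look and compute and a tool call to move; the robot and the scene stay as the last step left them, time stands still between calls to the robot, and variables do not carry over. Pictures are saved under pics/ and viewed, at most 10 in all, crops included, and the job is handed in when it is done.

Besides the shell and the picture viewer there is one more tool, called after "Request:" as name([rows], argument=value, ...), one row to a line, values as JSON. arm_command: Moves the arm, as the interface text tells. Shift numbers are shares of 6 cm and turn numbers shares of 5 degrees, none past 1 either way. Its arguments: {"type":"object","properties":{"plan":{"type":"array"},"newtons":{"type":"number"}},"required":["plan"]}

```bash
mkdir -p pics
cat > h.py <<'E'
from rig import *
import numpy as np, cv2, pickle
def snap(n,f):
    d=get_image(n); pickle.dump(d,open(f'pics/{f}.pkl','wb')); cv2.imwrite(f'pics/{f}.png',d['image'][:,:,::-1]); return d
def load(f): return pickle.load(open(f'pics/{f}.pkl','rb'))
def ray(d,uv):
    n=cv2.undistortPoints(np.array([[uv]],float),np.array(d['mtx']),np.array(d['dist']))[0,0]
    T=np.linalg.inv(np.array(d['camera_from_world'])); v=T[:3,:3]@np.array([n[0],-n[1],-1]); return T[:3,3],v/np.linalg.norm(v)
def tri(obs):
    A=np.zeros((3,3));b=np.zeros(3);R=[ray(*o) for o in obs]
    for o,v in R: P=np.eye(3)-np.outer(v,v);A+=P;b+=P@o
    x=np.linalg.solve(A,b); return x,[np.linalg.norm((np.eye(3)-np.outer(v,v))@(x-o)) for o,v in R]
def atz(d,uv,z): o,v=ray(d,uv); return o+v*(z-o[2])/v[2]
def proj(d,p):
    c=(np.array(d['camera_from_world'])@np.append(p,1))[:3]; q=np.array([[c[0],-c[1],-c[2]]])
    return cv2.projectPoints(q,np.zeros(3),np.zeros(3),np.array(d['mtx']),np.array(d['dist']))[0].ravel()
E
python3 - <<'E'
from h import *
a=snap('side','side0')['image'];b=snap('top','top0')['image'];snap('wrist','wrist0')
cv2.imwrite('pics/both.png',np.vstack([cv2.resize(a,(400,300)),cv2.resize(b,(400,300))])[:,:,::-1])
print(observe())
E
```

```text
{'time': 0.15, 'qpos': array([-1.36051078,  0.61571314, -0.0125792 ,  1.42452053,  0.00810483,
        1.10341275, -0.04039976]), 'joint_vel': array([ 3.05351492e-03, -2.87632867e-03,  6.00810326e-04, -5.08026397e-03,
        1.24445908e-03, -1.01657529e-03, -3.46313129e-05]), 'effort': array([ 5.67795360e-04, -4.59347963e+01,  2.09458563e-01, -1.65943015e+01,
       -6.11000229e-02,  1.81602943e-02,  1.59994133e-04]), 'tcp_pos': array([0.1523441 , 0.63128544, 0.22574036]), 'eef_rot': array([-0.37099475, -3.11941464,  0.00313219]), 'ft_force': array([0.33149904, 0.24706979, 0.89794826]), 'wrist_torque': array([ 0.06988297, -0.01979935,  0.01794121]), 'gripper_force': 0.0, 'opening': 0.9990034470274657}
```

View pics/top0.png

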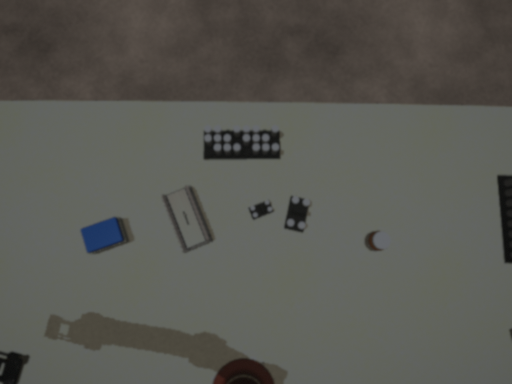

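View pics/side0.png

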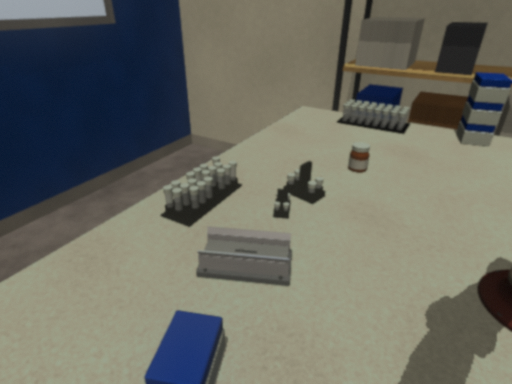

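Top view: the large carrier is at about (298,214), a small look-alike at (261,209), the rack at (242,144), and the bay at (187,218). Also there are the tip box at (103,235) and the jar at (380,240). Side view: carrier fin at (306,172), small look-alike at (282,202), bay at (245,255). Candidates for the carrier are (298,214) and (261,209), plus the rack by colour; I choose the larger one at (298,214) and will check it in a crop.

Run:
```python
from h import *
t=load('top0')['image'];s=load('side0')['image']
f=lambda im,x,y,w,h,k:cv2.convertScaleAbs(cv2.resize(im[y:y+h,x:x+w],None,fx=k,fy=k,interpolation=cv2.INTER_CUBIC),alpha=1.7)
A=f(t,155,180,160,75,5)   # 800x375
cv2.imwrite('pics/c1.png',A[:,:,::-1])
B=f(s,190,150,140,140,4.2) # 588
cv2.imwrite('pics/c2.png',B[:,:,::-1])
d=load('top0')
for z,uv in [(0.1,(298,214)),(0.054,(187,218)),(0,(261,209))]: print(atz(d,uv,z))
print(np.linalg.inv(d['camera_from_world'])[:3,3],np.linalg.inv(load('side0')['camera_from_world'])[:3,3])
```

```text
[ 0.54817833 -0.16479509  0.1       ]
[0.53761638 0.18388664 0.054     ]
[ 0.57529178 -0.05383554  0.        ]
[ 0.40260221 -0.00530759  1.3831373 ] [0.21777584 0.69603029 0.53536592]
```

View pics/c1.png

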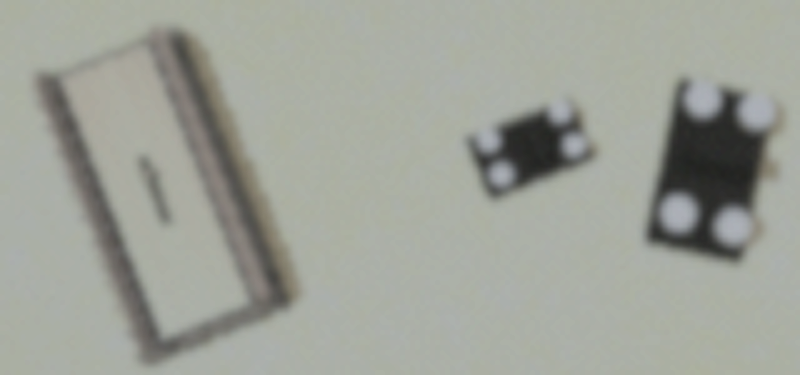

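View pics/c2.png

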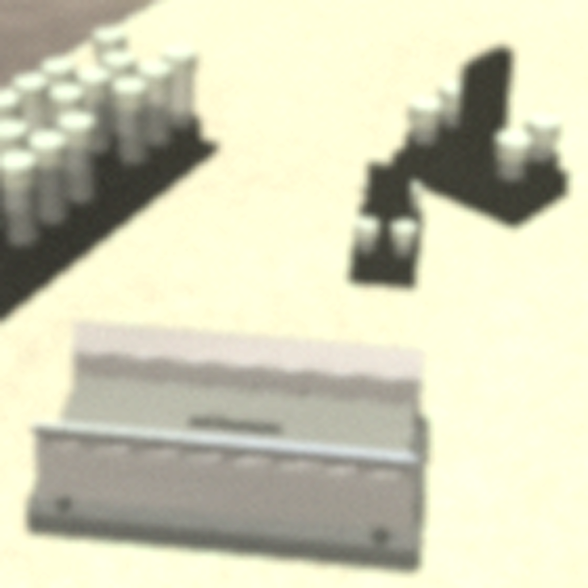

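The crops confirm the larger carrier: in c1 its caps are at (704,100), (757,111), (679,213) and (733,226). In c2 its fin top is at (487,50), and the smaller look-alike is at about (385,225). The bay's deck slot runs from (143,157) to (167,222) in c1.

Run:
```python
from h import *
T=load('top0');S=load('side0')
t=lambda u,v:(T,((u+.5)/5-.5+155,(v+.5)/5-.5+180))
s=lambda u,v:(S,((u+.5)/4.2-.5+190,(v+.5)/4.2-.5+150))
for n,a,b in [('c1',(704,100),(426,105)),('c2',(757,111),(452,88)),('c3',(679,213),(513,137)),('c4',(733,226),(545,125)),
 ('nearL',(40,76),(37,430)),('nearR',(147,358),(418,459)),('farL',(170,30),(77,325)),('farR',(292,298),(422,352)),('slotU',(143,157),(192,421)),('slotD',(167,222),(280,429))]:
    x,r=tri([t(*a),s(*b)]);print(n,x.round(4),np.round(r,4))
P=np.array([atz(*t(*a),.06) for a in [(704,100),(757,111),(679,213),(733,226)]]);c=P.mean(0);print('carrier',c,np.linalg.norm(P[0]-P[2]),np.linalg.norm(P[0]-P[1]))
v=(P[0]+P[1]-P[2]-P[3]);print('yaw x',np.degrees(np.arctan2(v[1],v[0])))
Q=np.array([atz(*t(*a),.04) for a in [(60,75),(155,38),(165,345),(262,300)]]);print('bay deck',Q,Q.mean(0));v=Q[0]+Q[1]-Q[2]-Q[3];print(np.degrees(np.arctan2(v[1],v[0])))
q=np.array([atz(*t(*a),.04) for a in [(143,157),(167,222)]]);print('slot',q,q.mean(0))
R=cv2.Rodrigues(observe()['eef_rot'])[0];print(R)
d=load('wrist0');print(np.linalg.inv(d['camera_from_world'])[:3,3])
```

```text
c1 [ 0.5988 -0.1622  0.0586] [0.0005 0.0005]
c2 [ 0.5928 -0.1958  0.0592] [0.0006 0.0006]
c3 [ 0.5257 -0.1454  0.0608] [0.0006 0.0006]
c4 [ 0.5171 -0.1805  0.0567] [0.0016 0.0016]
nearL [0.6102 0.2631 0.0603] [0.0007 0.0007]
nearR [0.4338 0.1891 0.0648] [0.0016 0.0016]
farL [0.6433 0.1822 0.0613] [0.0024 0.0024]
farR [0.473  0.1002 0.0562] [0.0023 0.0023]
slotU [0.561  0.1984 0.0412] [0.0006 0.0006]
slotD [0.5184 0.1813 0.042 ] [0.0012 0.0012]
carrier [ 0.55897729 -0.17067254  0.06      ] 0.07457510065696418 0.03465371260473387
yaw x -12.665036664468502
bay deck [[0.61475315 0.25461423 0.04      ]
 [0.63972587 0.19361207 0.04      ]
 [0.44122489 0.1809904  0.04      ]
 [0.47032327 0.1198576  0.04      ]] [0.54150679 0.18726857 0.04      ]
23.256145206891567
slot [[0.56161401 0.19885925 0.04      ]
 [0.51971555 0.18206827 0.04      ]] [0.54066478 0.19046376 0.04      ]
[[-9.72105454e-01  2.34543823e-01 -4.26710018e-04]
 [ 2.34544207e-01  9.72103484e-01 -1.95744025e-03]
 [-4.42992224e-05 -2.00292070e-03 -9.99997993e-01]]
[0.08701885 0.64748221 0.3834652 ]
```

Request:
arm_command([
  {"gripper":93,"tx":0.65,"ty":-0.7,"tz":0,"wz":-1},
  {"gripper":93,"tx":0.65,"ty":-0.7,"tz":0,"wz":-1},
  {"gripper":93,"tx":0.65,"ty":-0.7,"tz":0,"wz":-1},
  {"gripper":93,"tx":0.65,"ty":-0.7,"tz":0,"wz":-1},
  {"gripper":93,"tx":0.65,"ty":-0.7,"tz":0,"wz":-1},
  {"gripper":93,"tx":0.65,"ty":-0.7,"tz":0,"wz":-1},
  {"gripper":93,"tx":0.65,"ty":-0.7,"tz":0,"wz":-1},
  {"gripper":93,"tx":0.65,"ty":-0.7,"tz":0,"wz":-1},
  {"gripper":93,"tx":0.65,"ty":-0.7,"tz":0,"wz":-1},
  {"gripper":93,"tx":0.65,"ty":-0.7,"tz":0,"wz":-1},
])

```text
invalid input
```

Run:
```python
from h import *
o=observe();R=cv2.Rodrigues(o['eef_rot'])[0];print(o['time'],o['tcp_pos'],np.degrees(np.arctan2(R[1,1],R[0,1])),o['qpos'])
d=snap('wrist','w1');d=load('w1')
im=cv2.convertScaleAbs(cv2.resize(d['image'],(800,600),interpolation=cv2.INTER_CUBIC),alpha=1.5);cv2.imwrite('pics/w1b.png',im[:,:,::-1])
```

```text
0.15 [0.1523441  0.63128544 0.22574036] 76.4352380628373 [-1.36051078  0.61571314 -0.0125792   1.42452053  0.00810483  1.10341275
 -0.04039976]
```

View pics/w1b.png

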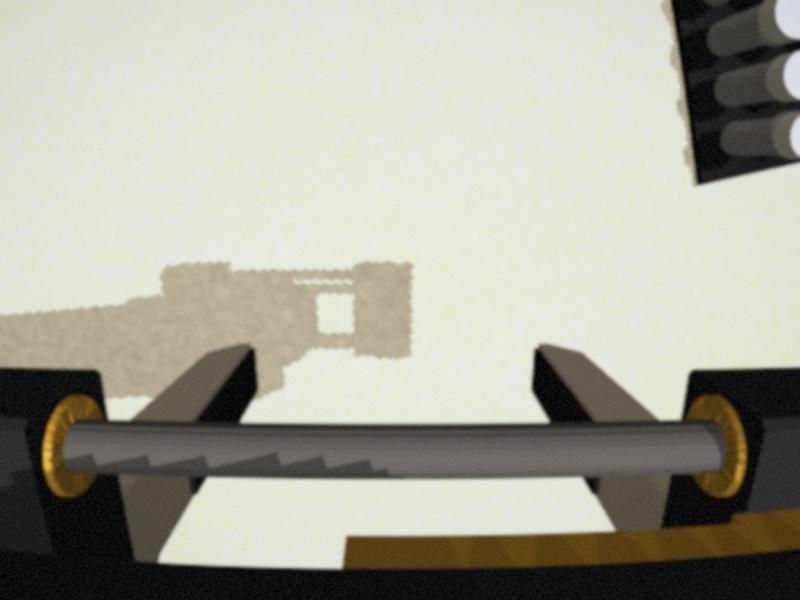

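The wrist picture shows only bare bench, the arm's shadow and the far rack at (740,90). The camera looks sideways along tool +x. The move was refused because wx and wy were missing, so I resend it with all keys, stopping short of the bay to view it.

Request:
arm_command([
  {"gripper":93,"tx":0.6,"ty":-0.8,"tz":0,"wx":0,"wy":0,"wz":-1},
  {"gripper":93,"tx":0.6,"ty":-0.8,"tz":0,"wx":0,"wy":0,"wz":-1},
  {"gripper":93,"tx":0.6,"ty":-0.8,"tz":0,"wx":0,"wy":0,"wz":-1},
  {"gripper":93,"tx":0.6,"ty":-0.8,"tz":0,"wx":0,"wy":0,"wz":-1},
  {"gripper":93,"tx":0.6,"ty":-0.8,"tz":0,"wx":0,"wy":0,"wz":-1},
  {"gripper":93,"tx":0.6,"ty":-0.8,"tz":0,"wx":0,"wy":0,"wz":-1},
  {"gripper":93,"tx":0.6,"ty":-0.8,"tz":0,"wx":0,"wy":0,"wz":-1},
  {"gripper":93,"tx":0.6,"ty":-0.8,"tz":0,"wx":0,"wy":0,"wz":-1},
  {"gripper":93,"tx":0.6,"ty":-0.8,"tz":0,"wx":0,"wy":0,"wz":-1},
  {"gripper":93,"tx":0.6,"ty":-0.8,"tz":0,"wx":0,"wy":0,"wz":-1},
])

```text
time: 1.45
tcp_pos: [0.5134, 0.1504, 0.2267]
eef_rot: [-1.658, -2.668, -0.001]
ft_force: [0.8, 1.1, 0.2]
opening: 0.998
gripper_force: 0.0
```

Request:
arm_command([
  {"gripper":93,"tx":0.5,"ty":-0.7,"tz":0,"wx":0,"wy":0,"wz":-0.7},
  {"gripper":93,"tx":0.2,"ty":-0.7,"tz":0,"wx":0,"wy":0,"wz":0},
  {"gripper":93,"tx":0,"ty":0,"tz":0,"wx":0,"wy":0,"wz":0},
])

```text
time: 1.82
tcp_pos: [0.5552, 0.0625, 0.2266]
eef_rot: [1.745, 2.61, -0.004]
ft_force: [-0.2, 0.1, 0.3]
opening: 0.997
gripper_force: 0.0
```

Run:
```python
from h import *
o=observe();R=cv2.Rodrigues(o['eef_rot'])[0];print(o['time'],o['tcp_pos'],np.degrees(np.arctan2(R[1,1],R[0,1])),o['qpos'])
d=snap('wrist','w1')
for p in [(.541,.189,.04),(.561,.198,.04),(.611,.26,.06),(.64,.19,.04),(.441,.18,.04)]: print(proj(d,p)*800/512)
im=cv2.convertScaleAbs(cv2.resize(d['image'],(800,600),interpolation=cv2.INTER_CUBIC),alpha=1.3);cv2.imwrite('pics/w1b.png',im[:,:,::-1])
```

```text
1.825 [0.55524594 0.06249742 0.22663717] 22.451661899416656 [-0.35759455  0.48525218  0.31251867  1.70046458 -0.16951332  0.98255843
  0.40730898]
[451.50190868  72.40986272]
[486.89821094  71.71950366]
[613.14388003   2.19825712]
[593.8631891 135.7320116]
[295.05072744  22.64943547]
```

View pics/w1b.png

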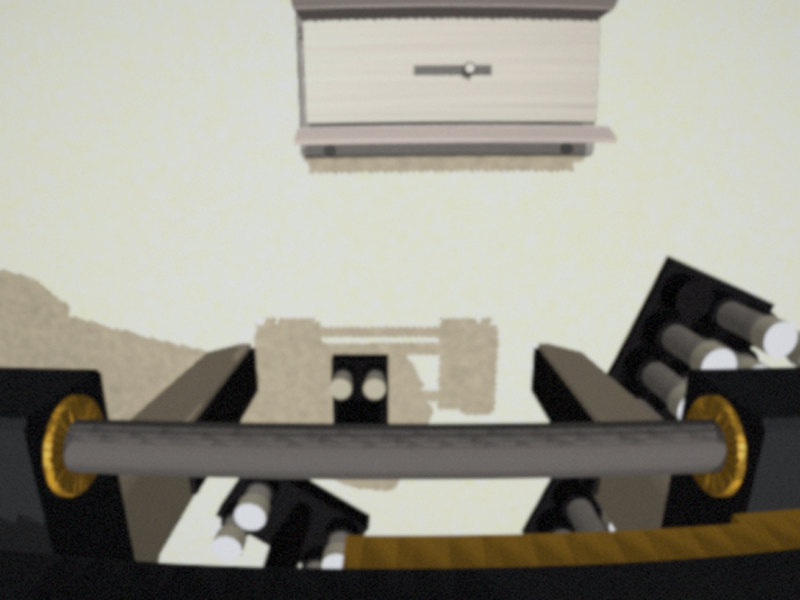

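The wrist picture shows the bay deck from (303,18) to (597,124), the slot from (414,70) to (491,70), and the pin visible at about (469,69). The bay is almost square to the tool.

Run:
```python
from h import *
d=load('w1');T=load('top0')
w=lambda u,v:((u+.5)*.64-.5,(v+.5)*.64-.5)
A=lambda u,v,z:atz(d,w(u,v),z)
s=np.array([A(414,70,.04),A(491,70,.04)]);v=s[1]-s[0];print('slot',s.mean(0),np.linalg.norm(v),np.degrees(np.arctan2(v[1],v[0])))
q=np.array([A(303,20,.04),A(599,20,.04),A(305,123,.04),A(597,123,.04)]);print(q,q.mean(0))
for a,b in((0,1),(2,3)): v=q[b]-q[a];print(np.linalg.norm(v),np.degrees(np.arctan2(v[1],v[0])))
v=A(612,138,.067)-A(297,138,.067);print('rail',np.linalg.norm(v),np.degrees(np.arctan2(v[1],v[0])))
print('pin',A(469,68,.048),A(467,74,.04))
t=lambda u,v:(T,((u+.5)/5-.5+155,(v+.5)/5-.5+180))
print(tri([(d,w(414,70)),t(143,157)] if 0 else [(d,w(491,70)),t(143,157)]),tri([(d,w(414,70)),t(167,222)]))
```

```text
slot [0.54079213 0.19073738 0.04      ] 0.04758466138560819 22.99673644712395
[[0.44476635 0.18332198 0.04      ]
 [0.61213163 0.25487384 0.04      ]
 [0.4679623  0.12623166 0.04      ]
 [0.63812115 0.19800572 0.04      ]] [0.54074536 0.1906083  0.04      ]
0.18201869016975494 23.147635096266786
0.1846768861978218 22.87031793503605
rail 0.18484126505465978 22.86108666883827
pin [0.54920654 0.19409501 0.048     ] [0.54997613 0.19197106 0.04      ]
(array([0.56099549, 0.19745059, 0.0507814 ]), [np.float64(0.0006881157705052618), np.float64(0.0006881157705055076)]) (array([0.51913839, 0.18089378, 0.04569129]), [np.float64(0.0003844801790743681), np.float64(0.00038448017907435797)])
```

Request:
arm_command([
  {"gripper":93,"tx":0.01,"ty":-0.55,"tz":0,"wx":0,"wy":0,"wz":-1},
  {"gripper":93,"tx":0.01,"ty":-0.55,"tz":0,"wx":0,"wy":0,"wz":-1},
  {"gripper":93,"tx":0.01,"ty":-0.55,"tz":0,"wx":0,"wy":0,"wz":-1},
  {"gripper":93,"tx":0.01,"ty":-0.55,"tz":0,"wx":0,"wy":0,"wz":-1},
  {"gripper":93,"tx":0.01,"ty":-0.55,"tz":0,"wx":0,"wy":0,"wz":-1},
  {"gripper":93,"tx":0.01,"ty":-0.55,"tz":0,"wx":0,"wy":0,"wz":-1},
  {"gripper":93,"tx":0.01,"ty":-0.55,"tz":0,"wx":0,"wy":0,"wz":-1},
  {"gripper":93,"tx":0,"ty":0,"tz":-0.6,"wx":0,"wy":0,"wz":0},
  {"gripper":93,"tx":0,"ty":0,"tz":-0.6,"wx":0,"wy":0,"wz":0},
  {"gripper":93,"tx":0,"ty":0,"tz":0,"wx":0,"wy":0,"wz":0},
])

```text
time: 3.12
tcp_pos: [0.5572, -0.1599, 0.152]
eef_rot: [-2.434, -1.975, 0.004]
ft_force: [0.1, 0.6, -0.0]
opening: 0.999
gripper_force: 0.0
```

Run:
```python
from h import *
o=observe();R=cv2.Rodrigues(o['eef_rot'])[0];print(o['time'],o['tcp_pos'],np.degrees(np.arctan2(R[1,1],R[0,1])),R[:,2])
w=snap('wrist','w2');s=snap('side','s2')
for p in [(.5586,-.171,.102)]: print(proj(w,p),proj(s,p))
a=cv2.resize(w['image'][200:384],(800,287),interpolation=cv2.INTER_CUBIC);b=cv2.resize(s['image'][105:225,230:390],(416,312),interpolation=cv2.INTER_CUBIC)
c=np.zeros((599,800,3),np.uint8);c[:287]=a;c[287:,:416]=b
cv2.imwrite('pics/s2b.png',cv2.convertScaleAbs(c,alpha=1.5)[:,:,::-1])
```

```text
3.125 [ 0.55717235 -0.15990497  0.15204799] -11.891061917121268 [-0.00632541  0.00359566 -0.99997353]
[258.68141166 227.52583344] [305.56525954 163.37341919]
```

View pics/s2b.png

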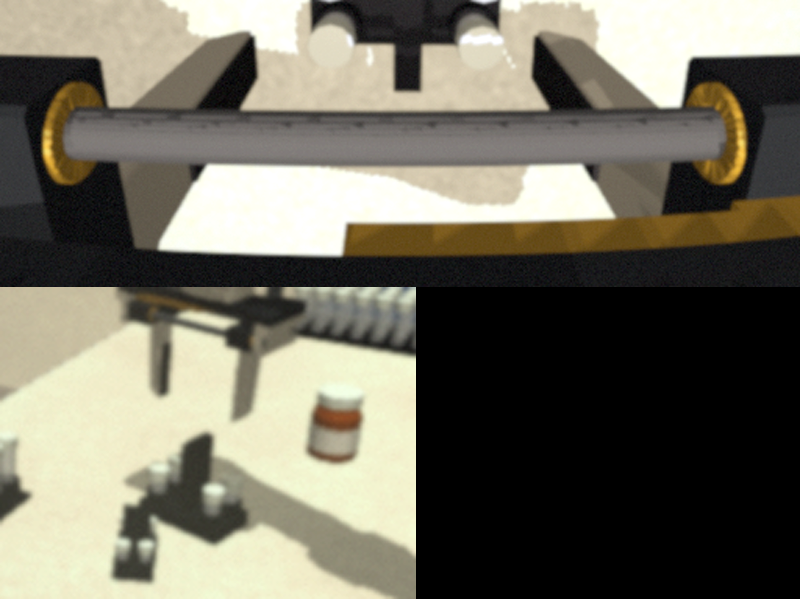

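The wrist picture shows the fin's near end at about (407,90) in the crop, with the caps on both sides. The side crop shows the gripper above the carrier and nothing touched.

Run:
```python
from h import *
w=load('w2');o=observe();R=cv2.Rodrigues(o['eef_rot'])[0]
near=np.array([.5586-.022*.22,-.171-.022*.976,.102])
print(proj(w,near)); 
im=w['image'][190:275,225:295].mean(2);print(im[:,35].astype(int))
e=lambda u,v:((u+.5)*.64-.5,(v+.5)*.64-.5+200)
print('near end meas',atz(w,e(407,90),.102),'exp',near)
L=atz(w,e(394,88),.102);Rr=atz(w,e(420,88),.102);print(L,Rr,np.linalg.norm(L-Rr))
v=Rr-L;print(np.degrees(np.arctan2(v[1],v[0])))
m=(L+Rr)/2;print('center->',m+.022*np.array([.215,.977,0]))
for z,p in((.06,(330,47)),(.06,(482,47))):print('cap',atz(w,e(*p),z))
```

```text
[258.04092308 258.42945664]
[  4  10   8  12  12  20  25  28  26  31  29  28  29  28  28  28  29  29
  28  26  25  28  28  26  24  26  26  25  26  19  20  18  13  15  18  17
  21  17  20  17  22  24  22  24  23  26  20  19  15  20  14  12  16  17
  18  17  15  12  20  17  15  13  21  19  13  17  21  41  78 110 126 131
 133 133 135 135 135 134 134 126 113  83  53  41  47]
near end meas [ 0.55538737 -0.19205554  0.102     ] exp [ 0.55376  -0.192472  0.102   ]
[ 0.55013358 -0.19001005  0.102     ] [ 0.56101283 -0.19227427  0.102     ] 0.011112369559035811
-11.756713125347977
center-> [ 0.56030321 -0.16964816  0.102     ]
cap [ 0.51882592 -0.18078511  0.06      ]
cap [ 0.59370444 -0.19638187  0.06      ]
```

Request:
arm_command([
  {"gripper":93,"tx":0.04,"ty":-0.17,"tz":-0.3,"wx":0,"wy":0,"wz":-0.1},
  {"gripper":93,"tx":0,"ty":0,"tz":-0.4,"wx":0,"wy":0,"wz":0},
  {"gripper":93,"tx":0,"ty":0,"tz":0,"wx":0,"wy":0,"wz":0},
])

```text
time: 3.6
tcp_pos: [0.5601, -0.1735, 0.1113]
eef_rot: [-2.45, -1.962, 0.003]
ft_force: [-0.0, -0.3, 0.5]
opening: 1.001
gripper_force: 0.0
```

Request:
arm_command([
  {"gripper":93,"tx":0,"ty":0.05,"tz":-0.4,"wx":0,"wy":0,"wz":0},
  {"gripper":93,"tx":0,"ty":0,"tz":-0.21,"wx":0,"wy":0,"wz":0},
  {"gripper":93,"tx":0,"ty":0,"tz":0,"wx":0,"wy":0,"wz":0},
  {"gripper":93,"tx":0,"ty":0,"tz":0,"wx":0,"wy":0,"wz":0},
])

```text
time: 4.1
tcp_pos: [0.5616, -0.1709, 0.0769]
eef_rot: [2.45, 1.964, 0.001]
ft_force: [-0.8, 0.5, 0.5]
opening: 1.0
gripper_force: 0.0
```

Request:
arm_command([
  {"gripper":93,"tx":-0.02,"ty":0.01,"tz":-0.05,"wx":0,"wy":0,"wz":0},
  {"gripper":30,"tx":0,"ty":0,"tz":0,"wx":0,"wy":0,"wz":0},
  {"gripper":30,"tx":0,"ty":0,"tz":0,"wx":0,"wy":0,"wz":0},
  {"gripper":30,"tx":0,"ty":0,"tz":0,"wx":0,"wy":0,"wz":0},
  {"gripper":0,"tx":0,"ty":0,"tz":0,"wx":0,"wy":0,"wz":0},
  {"gripper":0,"tx":0,"ty":0,"tz":0,"wx":0,"wy":0,"wz":0},
  {"gripper":0,"tx":0,"ty":0,"tz":0,"wx":0,"wy":0,"wz":0},
], newtons=40)

```text
time: 4.97
tcp_pos: [0.5599, -0.1698, 0.0731]
eef_rot: [-2.451, -1.965, -0.0]
ft_force: [0.3, -0.1, -0.5]
opening: 0.404
gripper_force: 0.0
```

Request:
arm_command([
  {"gripper":0,"tx":0,"ty":0,"tz":0,"wx":0,"wy":0,"wz":0},
  {"gripper":0,"tx":0,"ty":0,"tz":0,"wx":0,"wy":0,"wz":0},
  {"gripper":0,"tx":0,"ty":0,"tz":0,"wx":0,"wy":0,"wz":0},
  {"gripper":0,"tx":0,"ty":0,"tz":0,"wx":0,"wy":0,"wz":0},
  {"gripper":0,"tx":0,"ty":0,"tz":0,"wx":0,"wy":0,"wz":0},
])

```text
time: 5.6
tcp_pos: [0.5599, -0.1697, 0.073]
eef_rot: [2.451, 1.965, 0.0]
ft_force: [0.3, -0.7, -2.1]
opening: 0.128
gripper_force: 40.0
```

Request:
arm_command([
  {"gripper":0,"tx":0,"ty":0,"tz":0.3,"wx":0,"wy":0,"wz":0},
  {"gripper":0,"tx":0,"ty":0,"tz":0.7,"wx":0,"wy":0,"wz":0},
  {"gripper":0,"tx":0,"ty":0,"tz":0.7,"wx":0,"wy":0,"wz":0},
  {"gripper":0,"tx":0,"ty":0,"tz":0.3,"wx":0,"wy":0,"wz":0},
  {"gripper":0,"tx":0,"ty":0,"tz":0,"wx":0,"wy":0,"wz":0},
])

```text
time: 6.22
tcp_pos: [0.5606, -0.1702, 0.1954]
eef_rot: [2.449, 1.963, 0.004]
ft_force: [-0.0, 0.4, -2.1]
opening: 0.125
gripper_force: 40.0
```

Request:
arm_command([
  {"gripper":0,"tx":-0.05,"ty":0.4,"tz":0,"wx":0,"wy":0,"wz":0.7},
  {"gripper":0,"tx":-0.05,"ty":0.7,"tz":0,"wx":0,"wy":0,"wz":0.7},
  {"gripper":0,"tx":-0.05,"ty":0.7,"tz":0,"wx":0,"wy":0,"wz":0.7},
  {"gripper":0,"tx":-0.05,"ty":0.7,"tz":0,"wx":0,"wy":0,"wz":0.7},
  {"gripper":0,"tx":-0.05,"ty":0.7,"tz":0,"wx":0,"wy":0,"wz":0.7},
  {"gripper":0,"tx":-0.05,"ty":0.7,"tz":0,"wx":0,"wy":0,"wz":0.7},
  {"gripper":0,"tx":-0.05,"ty":0.7,"tz":0,"wx":0,"wy":0,"wz":0.7},
  {"gripper":0,"tx":-0.05,"ty":0.7,"tz":0,"wx":0,"wy":0,"wz":0.7},
  {"gripper":0,"tx":-0.05,"ty":0.5,"tz":0,"wx":0,"wy":0,"wz":0.7},
  {"gripper":0,"tx":-0.03,"ty":0.1,"tz":0,"wx":0,"wy":0,"wz":0.7},
])

```text
time: 7.48
tcp_pos: [0.5278, 0.1896, 0.1912]
eef_rot: [-1.729, -2.617, 0.002]
ft_force: [2.0, -0.9, -1.6]
opening: 0.127
gripper_force: 40.0
```

Request:
arm_command([
  {"gripper":0,"tx":0,"ty":0,"tz":0,"wx":0,"wy":0,"wz":0},
  {"gripper":0,"tx":0,"ty":0,"tz":0,"wx":0,"wy":0,"wz":0},
])

```text
time: 7.72
tcp_pos: [0.5302, 0.184, 0.1924]
eef_rot: [-1.747, -2.61, 0.003]
ft_force: [-0.3, -0.7, -0.3]
opening: 0.126
gripper_force: 40.0
```

```bash
cat > st.py <<'E'
from h import *
o=observe();R=cv2.Rodrigues(o['eef_rot'])[0];C=np.array([.5408,.1906]);a=np.radians(22.95);u=np.array([np.cos(a),np.sin(a)]);n=np.array([-u[1],u[0]])
e=o['tcp_pos'][:2]-C
print(round(o['time'],2),o['tcp_pos'].round(4),'yaw',np.degrees(np.arctan2(R[1,1],R[0,1])).round(2),'tilt',R[:2,2].round(4),'bay xy mm',(1e3*np.array([e@u,e@n])).round(2),'bottom mm',round(1e3*(o['tcp_pos'][2]-.073),1),'F',o['ft_force'].round(1),'M',o['wrist_torque'].round(2),o['opening'],o['gripper_force'])
E
python3 - <<'E'
from st import *
s=snap('side','s3');t=snap('top','t3');w=snap('wrist','w3')
c=np.zeros((600,800,3),np.uint8)
c[:300,:400]=cv2.resize(s['image'][165:285,170:330],(400,300),interpolation=cv2.INTER_CUBIC)
c[:300,400:]=cv2.resize(t['image'][170:260,140:260],(400,300),interpolation=cv2.INTER_CUBIC)
c[300:,:400]=cv2.resize(w['image'],(400,300))
cv2.imwrite('pics/s3b.png',cv2.convertScaleAbs(c,alpha=1.5)[:,:,::-1])
E
```

```text
7.72 [0.5302 0.184  0.1924] yaw 22.42 tilt [-0.0017 -0.0008] bay xy mm [-12.33  -1.95] bottom mm 119.4 F [-0.3 -0.7 -0.3] M [-0.03  0.05 -0.03] 0.12649268485059173 39.998356103897095
```

View pics/s3b.png

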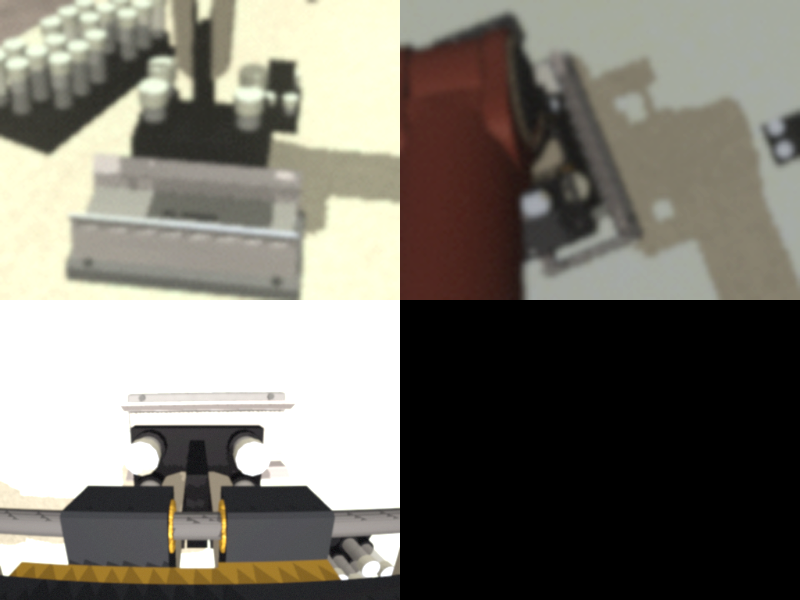

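The side crop shows the carrier held level above the bay. In the wrist quarter, the far caps are at (144,456) and (252,456), and the carrier's far edge is at row 427 with the far rail beyond it at row 405.

Run:
```python
from st import *
w=load('w3');g=cv2.cvtColor(w['image'],cv2.COLOR_RGB2GRAY)
f=lambda u,v:((u+.5)*1.28-.5,(v-300+.5)*1.28-.5)
def b(p):
    q=p[:2]-C; return (1e3*np.array([q@u,q@n])).round(1)
print('caps',b(atz(w,f(144,456),.1794)),b(atz(w,f(252,456),.1794)))
print('deck-edge top of block corners',b(atz(w,f(132,427),.1374)),b(atz(w,f(263,427),.1374)))
# blobs for caps precisely
for (x0,x1) in ((160,210),(298,348)):
    m=(g[170:230,x0:x1]>200); ys,xs=np.nonzero(m); print(xs.mean()+x0,ys.mean()+170,xs.min()+x0,xs.max()+x0,ys.min()+170,ys.max()+170,b(atz(w,(xs.mean()+x0,ys.mean()+170),.1794)))
```

```text
7.88 [0.5309 0.1835 0.1929] yaw 22.36 tilt [-0.0005 -0.0004] bay xy mm [-11.83  -2.65] bottom mm 119.9 F [-0.3 -0.4 -2.4] M [-0.07  0.08 -0.05] 0.12471390822423323 39.99856889247894
caps [-47.6  16.4] [25.3 15.7]
deck-edge top of block corners [-65.   29.3] [42.3 28.2]
177.72685185185185 199.3966049382716 160 201 170 221 [-51.2  16.6]
323.9567901234568 202.63888888888889 303 345 183 222 [26.  14.1]
```

Request:
arm_command([
  {"gripper":0,"tx":-0.016,"ty":0.04,"tz":-0.3,"wx":0,"wy":0,"wz":0.12},
  {"gripper":0,"tx":0,"ty":0,"tz":-0.4,"wx":0,"wy":0,"wz":0},
  {"gripper":0,"tx":0,"ty":0,"tz":-0.1,"wx":0,"wy":0,"wz":0},
  {"gripper":0,"tx":0,"ty":0,"tz":0,"wx":0,"wy":0,"wz":0},
  {"gripper":0,"tx":0,"ty":0,"tz":0,"wx":0,"wy":0,"wz":0},
])

```text
time: 8.5
tcp_pos: [0.5309, 0.1867, 0.146]
eef_rot: [1.733, 2.619, 0.002]
ft_force: [0.6, 0.1, -2.4]
opening: 0.125
gripper_force: 40.0
```

```bash
python3 st.py
```

```text
8.5 [0.5309 0.1867 0.146 ] yaw 23.01 tilt [0.0018 0.0006] bay xy mm [-10.67   0.24] bottom mm 73.0 F [ 0.6  0.1 -2.4] M [-0.1   0.02 -0.02] 0.1247420521521106 39.998499155044556
```

Request:
arm_command([
  {"gripper":0,"tx":0,"ty":0,"tz":-0.15,"wx":0,"wy":0,"wz":0},
  {"gripper":0,"tx":0,"ty":0,"tz":-0.15,"wx":0,"wy":0,"wz":0},
  {"gripper":0,"tx":0,"ty":0,"tz":-0.08,"wx":0,"wy":0,"wz":0},
  {"gripper":0,"tx":0,"ty":0,"tz":0,"wx":0,"wy":0,"wz":0},
])

```text
time: 9.0
tcp_pos: [0.5298, 0.1866, 0.1217]
eef_rot: [-1.733, -2.62, 0.001]
ft_force: [0.4, -0.1, -2.4]
opening: 0.125
gripper_force: 40.0
```

```bash
python3 st.py
```

```text
9.0 [0.5298 0.1866 0.1217] yaw 23.04 tilt [-0.0011 -0.0004] bay xy mm [-11.69   0.57] bottom mm 48.7 F [ 0.4 -0.1 -2.4] M [-0.04  0.02  0.06] 0.12505508034714544 39.99858856201172
```

Request:
arm_command([
  {"gripper":0,"tx":0,"ty":0,"tz":-0.03,"wx":0,"wy":0,"wz":0},
  {"gripper":0,"tx":0,"ty":0,"tz":-0.03,"wx":0,"wy":0,"wz":0},
  {"gripper":0,"tx":0,"ty":0,"tz":0,"wx":0,"wy":0,"wz":0},
])

```text
time: 9.38
tcp_pos: [0.5304, 0.1867, 0.1191]
eef_rot: [1.733, 2.62, 0.001]
ft_force: [-0.4, -0.5, 1.5]
opening: 0.126
gripper_force: 40.0
```

```bash
python3 st.py
```

```text
9.38 [0.5304 0.1867 0.1191] yaw 23.03 tilt [0.0006 0.0003] bay xy mm [-11.16   0.45] bottom mm 46.1 F [-0.4 -0.5  1.5] M [-0.12  0.16 -0.02] 0.12629034498335157 39.99941289424896
```

Request:
arm_command([
  {"gripper":0,"tx":0,"ty":0,"tz":-0.04,"wx":0,"wy":0,"wz":0},
  {"gripper":0,"tx":0.046,"ty":0.02,"tz":0,"wx":0,"wy":0,"wz":0},
  {"gripper":0,"tx":0.046,"ty":0.02,"tz":0,"wx":0,"wy":0,"wz":0},
  {"gripper":0,"tx":0.046,"ty":0.02,"tz":0,"wx":0,"wy":0,"wz":0},
  {"gripper":0,"tx":0.046,"ty":0.02,"tz":0,"wx":0,"wy":0,"wz":0},
  {"gripper":0,"tx":0,"ty":0,"tz":0,"wx":0,"wy":0,"wz":0},
])

```text
time: 10.12
tcp_pos: [0.5416, 0.1917, 0.1163]
eef_rot: [1.733, 2.62, 0.001]
ft_force: [-3.6, -0.7, 4.4]
opening: 0.128
gripper_force: 40.0
```

```bash
python3 st.py
```

```text
10.12 [0.5416 0.1917 0.1163] yaw 23.04 tilt [0.0006 0.0002] bay xy mm [1.15 0.67] bottom mm 43.3 F [-3.6 -0.7  4.4] M [-0.45  1.    0.02] 0.12773169911559992 40.00201642513275
```

Request:
arm_command([
  {"gripper":0,"tx":0.03,"ty":0.012,"tz":0,"wx":0,"wy":0,"wz":0},
  {"gripper":0,"tx":0.03,"ty":0.012,"tz":0,"wx":0,"wy":0,"wz":0},
  {"gripper":0,"tx":0.03,"ty":0.012,"tz":0,"wx":0,"wy":0,"wz":0},
  {"gripper":0,"tx":0,"ty":0,"tz":0,"wx":0,"wy":0,"wz":0},
])

```text
time: 10.62
tcp_pos: [0.5486, 0.1946, 0.1162]
eef_rot: [1.731, 2.618, 0.006]
ft_force: [-0.0, 0.7, -1.9]
opening: 0.125
gripper_force: 40.0
```

```bash
python3 st.py
```

```text
10.62 [0.5486 0.1946 0.1162] yaw 23.05 tilt [0.0046 0.0015] bay xy mm [8.73 0.66] bottom mm 43.2 F [-0.   0.7 -1.9] M [-0.05  0.06 -0.04] 0.12466904709999684 39.9986207485199
```

The load fell away at bay x of about 8.7 mm, which matches the pin seen at 9 mm, so the pin is in the socket. Next I press down.

Request:
arm_command([
  {"gripper":0,"tx":0,"ty":0,"tz":-0.04,"wx":0,"wy":0,"wz":0},
  {"gripper":0,"tx":0,"ty":0,"tz":-0.04,"wx":0,"wy":0,"wz":0},
  {"gripper":0,"tx":0,"ty":0,"tz":-0.03,"wx":0,"wy":0,"wz":0},
  {"gripper":0,"tx":0,"ty":0,"tz":0,"wx":0,"wy":0,"wz":0},
])

```text
time: 11.12
tcp_pos: [0.5475, 0.1941, 0.1102]
eef_rot: [1.732, 2.619, 0.003]
ft_force: [1.0, 0.6, 2.4]
opening: 0.125
gripper_force: 40.0
```

```bash
python3 st.py
```

```text
11.12 [0.5475 0.1941 0.1102] yaw 23.04 tilt [0.0022 0.001 ] bay xy mm [7.51 0.63] bottom mm 37.2 F [1.  0.6 2.4] M [ 0.12 -0.06  0.01] 0.1246969586291391 39.99956667423248
```

Request:
arm_command([
  {"gripper":0,"tx":0,"ty":0,"tz":-0.04,"wx":0,"wy":0,"wz":0},
  {"gripper":0,"tx":0,"ty":0,"tz":-0.04,"wx":0,"wy":0,"wz":0},
  {"gripper":0,"tx":0,"ty":0,"tz":-0.03,"wx":0,"wy":0,"wz":0},
  {"gripper":0,"tx":0,"ty":0,"tz":0,"wx":0,"wy":0,"wz":0},
])

```text
time: 11.62
tcp_pos: [0.5476, 0.1941, 0.1042]
eef_rot: [1.732, 2.619, 0.004]
ft_force: [-0.2, 1.4, 8.8]
opening: 0.127
gripper_force: 40.0
```

```bash
python3 st.py
```

```text
11.62 [0.5476 0.1941 0.1042] yaw 23.05 tilt [0.0023 0.0012] bay xy mm [7.6 0.6] bottom mm 31.2 F [-0.2  1.4  8.8] M [ 0.07  0.2  -0.  ] 0.12660324800929557 40.006749629974365
```

Request:
arm_command([
  {"gripper":0,"tx":0,"ty":0,"tz":-0.025,"wx":0,"wy":0,"wz":0},
  {"gripper":0,"tx":0,"ty":0,"tz":-0.025,"wx":0,"wy":0,"wz":0},
  {"gripper":0,"tx":0,"ty":0,"tz":0,"wx":0,"wy":0,"wz":0},
  {"gripper":0,"tx":0,"ty":0,"tz":0,"wx":0,"wy":0,"wz":0},
], newtons=55)

```text
time: 12.12
tcp_pos: [0.5476, 0.1941, 0.1029]
eef_rot: [1.732, 2.62, 0.005]
ft_force: [-0.9, 0.9, 16.5]
opening: 0.124
gripper_force: 55.0
```

```bash
python3 st.py
```

```text
12.12 [0.5476 0.1941 0.1029] yaw 23.05 tilt [0.0026 0.0019] bay xy mm [7.62 0.59] bottom mm 29.9 F [-0.9  0.9 16.5] M [-0.18  0.89  0.03] 0.12356422939194046 55.02107083797455
```

Request:
arm_command([
  {"gripper":0,"tx":0,"ty":0,"tz":-0.02,"wx":0,"wy":0,"wz":0},
  {"gripper":0,"tx":0,"ty":0,"tz":0,"wx":0,"wy":0,"wz":0},
  {"gripper":0,"tx":0,"ty":0,"tz":0,"wx":0,"wy":0,"wz":0},
])

```text
time: 12.5
tcp_pos: [0.5476, 0.1941, 0.1028]
eef_rot: [1.732, 2.62, 0.006]
ft_force: [-3.0, -0.0, 23.0]
opening: 0.124
gripper_force: 55.0
```

Run:
```python
from st import *
s=snap('side','s5')
cv2.imwrite('pics/s5b.png',cv2.convertScaleAbs(cv2.resize(s['image'][145:295,160:360],(800,600),interpolation=cv2.INTER_CUBIC),alpha=1.5)[:,:,::-1])
```

```text
12.5 [0.5476 0.1941 0.1028] yaw 23.05 tilt [0.0028 0.0024] bay xy mm [7.68 0.6 ] bottom mm 29.8 F [-3. -0. 23.] M [-0.3   1.36 -0.04] 0.12435120140939311 55.032461285591125
```

View pics/s5b.png

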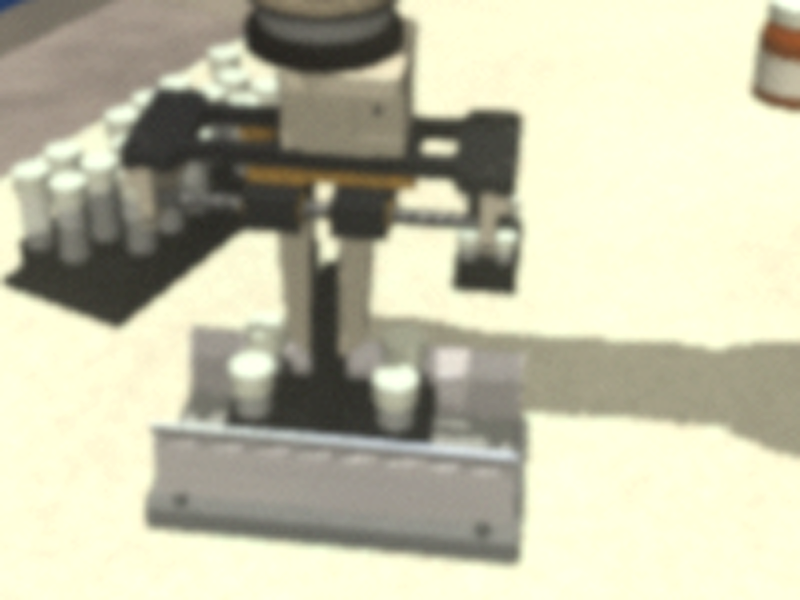

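The picture shows the carrier level between the rails at (330,390), still gripped by its fin. The rack, at the left, and the jar, at (780,50), have not moved. The underside is at 29.8 mm with 23 N pressing, so the deck is at its stop.

```bash
python3 -c "from rig import *; print(close_job())"
```

```text
the job is handed in; nothing more can be done
None
```

The job is handed in: the carrier is over the pin, flat on the deck and held pressed to the bottom stop (underside at about 30 mm, about 23 N of push), after about 12.6 s on the robot's clock.

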